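Load the long brass blank into the engraver's spring vice

ROBOT

A 6-joint arm with a two-finger parallel gripper is mounted at the origin on the work surface. World frame = base frame: x ahead of the robot, y to its left, z up, the work surface at z = 0. Lengths are in m, angles in rad, forces in N, time in s.
With the tool pointing down it reaches from about 0.35 to 0.775 m from the base axis. Payload 5.5 kg.
Tool frame: the origin (TCP) lies at the very end of the fingers, on their centre line; the grasp point (between the pads) lies 19 mm behind it; z points along the fingers, y is the direction in which the jaws open and shut (so a half turn about z gives the same grasp; the last joint's range is limited). The gripper opens to 85 mm and grips with 20 to 120 N. Pads are 22 mm wide; open, the fingers measure 114 mm over their backs; the gripper's body (76 mm by 85 mm) begins 54 mm behind the grasp point. The pads swing forward as they close: fully open they stand 13 mm farther back than shut.
Start: joints at [1.145, 0.313, 0.046, 1.304, 0, 1.431], TCP at [0.162, 0.552, 0.231] pointing down, gripper open.
Joint ranges: [-2.76, 2.76], [-0.86, 1.69], [-1.03, 1.26], [-2.2, 2.34], [-1.47, 1.5], [-3.14, 3.14]. Speed limits (rad/s): [2.57, 2.57, 3.14, 3.14, 3.14, 3.14].

INTERFACE

Orientations are given as a unit quaternion [w, x, y, z].
In Python, from workcell import get_state, read_camera, hand_in, find_in, silhouettes gives the robot as it stands. The module is installed in compiled form; this text tells all that it offers.
- The arm moves only by the tool send_rows, never from a script. Its argument "deltas" is a list that holds one entry, the list of rows, each a list of 6 numbers: the shift along the world's x, y, z in cm, then the turn, a rotation vector about the world's x, y, z in degrees. In form: [[[dx, dy, dz, wx, wy, wz], ...]]. A call has 1 to 12 rows; each row is the pose to reach, as a shift and turn from the pose commanded when the call began; what a row does not reach only later rows make up. A row lasts 1/10 s, in which the tool goes at most 50 mm and 8.59 degrees, less where a joint would pass 70% of its speed; a pose out of reach is approached as far as the arm can. A call with a gripper value outside its range is refused whole. "jaw" is the opening, from -1 (shut) to 1 (fully open), so that 0 is half open, set as the call begins (left out, the last holds). The fingers move at their own pace and stop on an object; "force" is the grip in N (left out, the last holds). Time passes only in rows, so rows that repeat a pose let the fingers close. It gives the time, the measured TCP pose, the force and the opening at its end, in the units of the state.
- get_state(): the state, without advancing time (a new reading comes with each control period).
- read_camera(name): name is "scene" or "top" or "wrist"; returns a dict with "img" (400x640x3 uint8, red, green, blue), "z_map" (400x640 float32, m along the optical axis (not along the pixel's ray), 0 where there is no reading), "vfov" (degrees; the focal length in pixels is half the picture's height over the tangent of half this angle, whatever the lens; pixels are square), "cx", "cy" (the principal point, pixels), "k1" (the pictures are not rectified: a ray, as slopes to the right and down, at radius r is drawn at 1 + k1 r^2 times it, then the intrinsics apply), "R" (3x3) and "t" (3): a world point X has camera coordinates R X + t; the wrist camera has in their place "hand_eye" (4x4, takes a point from camera to tool coordinates, whose origin is the TCP and whose axes are the flange's). Camera axes: x right, y down, z forward; pixel columns grow to the right and rows downward; lengths in m; the calibration is good to about 2 mm. A picture is of the moment at which its call begins: read the wrist's pose just before it.
- hand_in(): hands the job in, once; it reports no verdict.
Trained networks look in a picture, given as the dict that the camera call returned (one of the last four; its "shot" number tells which), for a name from the list of things; names that differ only in an ending like _2 or _b are one class to them, and where a whole thing is asked for, a point or a joint stands for the part that bears it (a point fixed in the world has none). Each returns a list of dicts, best first, with "conf" (0 to 1); they miss things now and then, are a little off and sometimes report something else, mostly with a low value. They report only what shows in the picture. A call takes as long as a camera call. They do not tell look-alikes from the thing itself.
- find_in(picture, thing): "box" ([centre column, centre row, width, height] in pixels, round what is visible of it).
- silhouettes(picture, thing): "mask" (400x640 bool, what is visible of it) and "box" ([centre column, centre row, width, height] in pixels, round what is visible of it).
The state is a dict: "clock": time; "joint_pos": joint angles; "qvel": joint speeds; "tau": joint torques, N m; "tcp_pos": TCP position; "orientation": TCP orientation; "wrist_force": force on the tool from outside, world axes, zero at the start; "ft_torque": the same for the moment, N m; "finger_gap": finger opening in m.
Only numpy, scipy, OpenCV 4.12 (cv2) and the standard library are available. Lean on these libraries where they do the work, as an engineer would, in place of code of your own. Each camera call takes 0.05 s, during which the arm holds its last target.

TASK

Load the longer of the two brass blanks into the spring vice, ready for engraving: tilt it, push one end under the lip of one of the two sprung jaws so that the jaw gives way, lower the other end behind the lip of the opposite jaw, and let the springs take the blank. It should end lying level on the shelves of both jaws, each end under its lip, centred and gripped by the springs, holding the plate-present pin in the middle of the vice down; leave the shorter blank, the jar and the brush where they are.

Things in the scene. Friction and masses are not known exactly. Their poses are not given: they have to be found in the camera images.
- long_blank_center (a point): The blank to load: a plain brass plate 130 x 60 x 6 mm, about 0.4 kg, lying flat on the bench. The point is its centre, half-way up. x runs along its 130 mm length, y across its 60 mm width, z is its face normal (up). Both ends and both faces are alike.
- short_blank_center (a point): The other brass plate, 85 x 60 x 6 mm, too short for the vice; to be left alone. Point and axes as for the long blank.
- vice_seat (a point): Where a properly loaded blank's centre comes to lie, 51 mm above the bench, in the middle of the fixed spring vice: two alike steel jaws sliding on two guide rods over a base plate 270 x 90 x 12 mm. x runs along the vice and the loaded blank (jaw 1 at +x, jaw 2 at -x), y across, z up.
- jaw1_groove (a point): Middle of the back wall of jaw 1's groove, moving with it, 52 mm above the bench. x points outward, the way it gives. The jaw is 70 mm wide, its flat top 12 mm above this point. A flat shelf reaches 15 mm inward from the wall, 4 mm below the point; a lip reaches 6 mm inward above, its underside sloping from 4 mm above the point at the wall to 8 mm at its edge: a tilted blank fits in.
- jaw2_groove (a point): The same point on jaw 2, alike but facing the other way; x points outward, away from jaw 1. With both jaws at rest the back walls are 122 mm apart and the lip edges 110 mm, so for a 130 mm blank one jaw must be pushed back over 14 mm, best to its 18 mm stop. With the blank loaded and let go, each jaw is pushed back 4 mm.
- jaw1 (a joint): How far jaw 1 is pushed back outward, in m: 0 at rest, 0.018 against its hard stop. It begins to yield at about 2 N and needs 7.5 N at the stop, where the push is felt to stiffen (300 N/m).
- jaw2 (a joint): The same for jaw 2.
- pin (a joint): How far the plate-present pin is pressed down, in m: 0 when up, 0.0075 fully down, about 0.005 under a loaded blank. It is a domed brass pin 8 mm across that stands upright in the middle of the vice, its top 53.5 mm above the bench when up; it needs about 1 N.
- jar: A low round glass jar with an aluminium lid, 60 mm across, 55 mm high, standing on the bench beyond the vice; origin at the centre of its underside. To be left alone.
- brush: A bench brush with a wooden handle, 170 mm long, lying on the bench beyond the vice; origin under its middle. To be left alone.
- vice: The vice itself; origin under the middle of its base plate, axes as for the seat. End blocks 46 mm high, 70 mm wide, close its ends. The 10 mm rods lie 17 mm either side of the middle line, tops 35 mm above the bench; beside them, between the jaws, the space is free down to the base plate (12 mm up), so fingers can hang beside the blank there.
Things that resemble listed ones, but are neither listed nor needed, are in the scene too. Leave any blue look-alike of the part that bears long_blank_center alone.

How it is judged:
On the way:
1. one end of the long blank is pushed into a sprung jaw, which gives way by more than 6 mm while the other end is still raised (angle between long_blank_center's own z axis and vertical above 0.05 rad and ((value of joint jaw1 above 0.006 m and contact force between long_blank and jaw1 above 0.5 N) or (value of joint jaw2 above 0.006 m and contact force between long_blank and jaw2 above 0.5 N))), for 0.1 s.
At the end, for the whole second after the job is handed in: The long blank lies at rest in the vice: its centre within 4 mm of the seat point along the vice, 10 mm across and 3 mm in height, level within 0.04 rad and square to the jaws within 0.06 rad, both jaws pushed back by more than 1.5 mm and the pin held down by more than 2.5 mm (x of long_blank_center in the frame of vice_seat between -0.004 and 0.004 m and y of long_blank_center in the frame of vice_seat between -0.01 and 0.01 m and z of long_blank_center in the frame of vice_seat between -0.003 and 0.003 m and angle between the x axis of long_blank_center and the x axis of vice_seat, either way round below 0.06 rad and angle between long_blank_center's own z axis and vertical below 0.04 rad and value of joint each of jaw1, jaw2 above 0.0015 m and value of joint pin above 0.0025 m and linear speed of long_blank below 0.01 m/s); the robot touches nothing.
It fails at once if the short blank is moved by more than 20 mm (distance of short_blank_center from where it was at the start of the episode above 0.02 m).
It fails at once if the jar is moved by more than 20 mm (distance of jar from where it was at the start of the episode above 0.02 m).
It fails at once if the brush is moved by more than 20 mm (distance of brush from where it was at the start of the episode above 0.02 m).
It also fails if it takes over 51 s, if anything falls off the work surface, if the arm or the gripper's body presses on something with over 40 N, if the wrist force passes 120 N, or if a joint passes its speed limit or range.

## Working session

There is one attempt and no reset: what is moved stays moved. The work goes in short steps, Python scripts to look and compute and a tool call to move; the robot and the scene stay as the last step left them, time stands still between calls to the robot, and variables do not carry over. Pictures are saved under pics/ and viewed, and the job is handed in when it is done.

Besides the shell and the picture viewer there is one more tool, called after "Emit:" as a command line: name --argument value ..., lists and objects as JSON in quotes. send_rows: Moves the arm, as the interface text tells. Its arguments: {"type":"object","properties":{"deltas":{"type":"array","items":{"type":"array","items":{"type":"array","items":{"type":"number"}}}},"jaw":{"type":"number"},"force":{"type":"number"}},"required":["deltas"]}

```bash
mkdir -p pics; ls; cat > h.py <<'E'
import numpy as np, cv2
from workcell import *
def save(p,n):
    cv2.imwrite('pics/'+n+'.png',cv2.cvtColor(p['img'],cv2.COLOR_RGB2BGR))
def rays(p,uv):
    f=200/np.tan(np.radians(p['vfov']/2)); uv=np.atleast_2d(uv).astype(float)
    d=np.stack([(uv[:,0]-p['cx'])/f,(uv[:,1]-p['cy'])/f],1)
    u=d.copy()
    for _ in range(20):
        r2=(u**2).sum(1,keepdims=True); u=d/(1+p['k1']*r2)
    return np.c_[u,np.ones(len(u))]
def pose(p,st=None):
    if 'R' in p: 
        R=np.array(p['R']).T; return R,-R@np.array(p['t'])
    from scipy.spatial.transform import Rotation as Ro
    q=st['orientation']; Rt=Ro.from_quat([q[1],q[2],q[3],q[0]]).as_matrix()
    H=np.array(p['hand_eye']); return Rt@H[:3,:3], Rt@H[:3,3]+np.array(st['tcp_pos'])
def plane(p,uv,z,st=None):
    R,c=pose(p,st); d=rays(p,uv)@R.T
    return c+d*((z-c[2])/d[:,2])[:,None]
def depth(p,uv,st=None):
    R,c=pose(p,st); uv=np.atleast_2d(uv).astype(int)
    z=p['z_map'][uv[:,1],uv[:,0]]
    return c+(rays(p,uv)*z[:,None])@R.T
E
python3 - <<'E'
from h import *
s=get_state();print({k:np.round(v,3) for k,v in s.items()})
for n in ['scene','top']:
    p=read_camera(n);save(p,n+'0')
    print(n,p['vfov'],p['k1'],pose(p)[1])
    for t in ['long_blank_center','short_blank_center','jaw1_groove','vice','jar','brush']:
        for d in find_in(p,t)[:5]:
            print(t,round(d['conf'],2),np.round(d['box']), depth(p,[d['box'][:2]]).round(3))
E
```

```text
pics
{'clock': np.float64(0.0), 'joint_pos': array([ 1.145,  0.314,  0.045,  1.304, -0.   ,  1.431]), 'qvel': array([0.   , 0.001, 0.   , 0.002, 0.001, 0.002]), 'tau': array([-0.0000e+00, -4.8062e+01,  2.9853e+01,  1.9000e-02, -0.0000e+00,
       -0.0000e+00]), 'tcp_pos': array([0.162, 0.551, 0.23 ]), 'orientation': array([-0.   ,  0.142,  0.99 , -0.001]), 'wrist_force': array([0.408, 1.279, 1.011]), 'ft_torque': array([ 0.027,  0.007, -0.017]), 'finger_gap': np.float64(0.085)}
scene 52.46588883935323 0.030189013761363487 [1.13839105 0.38472871 1.00992871]
long_blank_center 0.98 [428. 168.  42.  28.] [[0.242 0.422 0.006]]
long_blank_center 0.85 [296. 200.  29.  32.] [[0.496 0.068 0.005]]
long_blank_center 0.83 [458. 224.  49.  34.] [[0.425 0.544 0.004]]
long_blank_center 0.65 [346. 197.  28.  38.] [[0.44  0.209 0.004]]
long_blank_center 0.56 [377. 159.  42.  29.] [[0.259 0.262 0.002]]
short_blank_center 0.59 [186. 251.  49.  50.] [[ 0.762 -0.15   0.017]]
short_blank_center 0.21 [229. 191.  80.  78.] [[ 0.539 -0.13   0.017]]
jaw1_groove 0.6 [246. 173.  22.  23.] [[ 0.48  -0.1    0.047
[... 349 characters left out ...]
.] [[0.431 0.544 0.007]]
long_blank_center 0.81 [368. 214.  46.  52.] [[0.494 0.072 0.007]]
long_blank_center 0.74 [299. 310.  47.  46.] [[0.247 0.252 0.006]]
long_blank_center 0.71 [231. 313.  52.  47.] [[0.236 0.427 0.01 ]]
long_blank_center 0.68 [319. 238.  25.  49.] [[0.432 0.204 0.01 ]]
short_blank_center 0.95 [318. 158.  28.  40.] [[0.644 0.205 0.008]]
jaw1_groove 0.69 [442. 224.  34.  16.] [[ 0.466 -0.108  0.068]]
vice 0.82 [445. 204.  61. 110.] [[ 0.519 -0.123  0.043]]
jar 0.95 [367. 104.  21.  30.] [[0.781 0.077 0.055]]
jar 0.38 [320. 238.  27.  46.] [[0.43  0.201 0.005]]
brush 0.88 [452. 118.  19.  66.] [[ 0.75  -0.148  0.024]]
brush 0.32 [317. 157.  27.  38.] [[0.649 0.208 0.011]]
```

```bash
python3 - <<'E'
import cv2
a=cv2.imread('pics/top0.png')
cv2.imwrite('pics/top0c.png',cv2.resize(a[80:350,150:500],None,fx=2.2,fy=2.2,interpolation=cv2.INTER_CUBIC))
E
```

```text
(no output)
```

View pics/scene0.png

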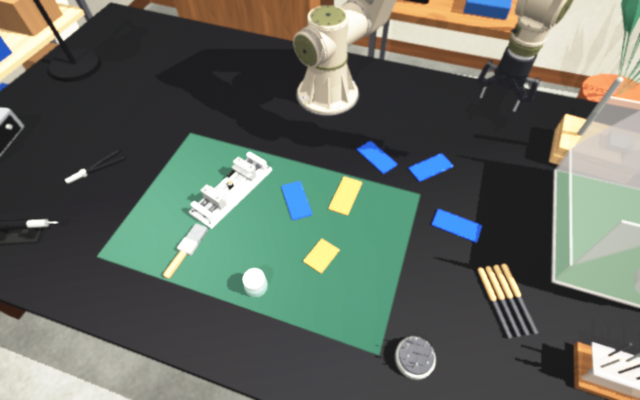

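View pics/top0c.png

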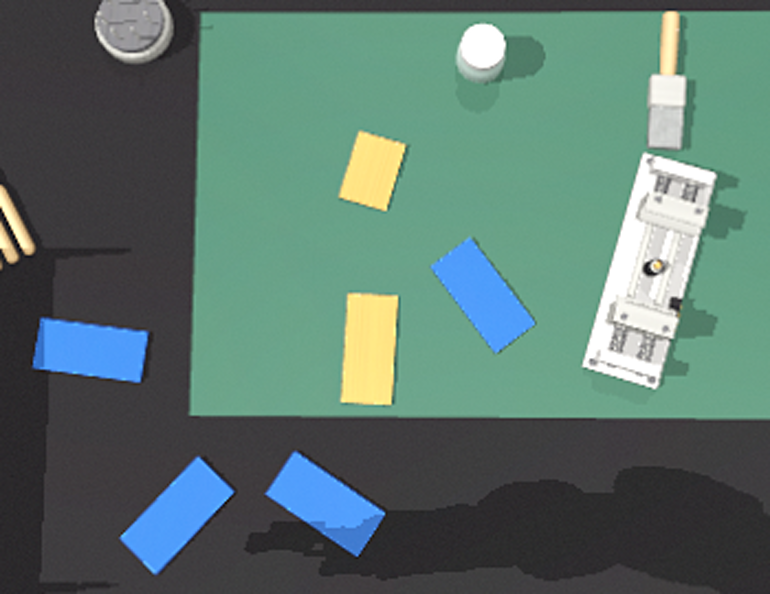

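Top view: the plates are the long brass (319,238), the short brass (318,158) and blue look-alikes at (189,238), (368,214), (299,310) and (231,313). By the description the target is the long brass one at (319,238). The vice is at (445,204).

```bash
cat >> h.py <<'E'
def brass(p,roi,z=0.006,st=None):
    x0,x1,y0,y1=roi
    h=cv2.cvtColor(p['img'],cv2.COLOR_RGB2HSV)
    m=((h[...,0]>14)&(h[...,0]<32)&(h[...,1]>80)&(h[...,2]>120)).astype(np.uint8)
    k=np.zeros_like(m);k[y0:y1,x0:x1]=1;m*=k
    cs,_=cv2.findContours(m,cv2.RETR_EXTERNAL,cv2.CHAIN_APPROX_NONE)
    c=max(cs,key=cv2.contourArea)[:,0,:]
    P=plane(p,c,z,st)
    r=cv2.minAreaRect((P[:,:2]*1000).astype(np.float32))
    return r,P
E
python3 - <<'E'
from h import *
p=read_camera('top')
print(brass(p,(295,345,200,280))[0],brass(p,(295,345,120,195))[0])
p2=read_camera('scene')
print(brass(p2,(325,370,170,225))[0])
a=p['img'][190:285,270:370]
cv2.imwrite('pics/crop.png',cv2.resize(a[...,::-1],None,fx=5,fy=5,interpolation=cv2.INTER_CUBIC))
for t in ['jaw1','jaw2','pin']:
  for d in find_in(p,t)[:3]: print(t,d['conf'],d['box'],depth(p,[d['box'][:2]]))
# vice height map
z=p['z_map'];uv=np.stack(np.meshgrid(np.arange(400,490),np.arange(140,265)),-1).reshape(-1,2)
P=depth(p,uv);m=P[:,2]>0.055
print(m.sum(),P[m].mean(0))
q=P[(P[:,2]>0.006)&(P[:,2]<0.09)]
print(cv2.minAreaRect((q[:,:2]*1000).astype(np.float32)))
E
```

```text
((429.84442138671875, 205.17042541503906), (61.04020309448242, 130.8837890625), 87.06234741210938) ((646.916748046875, 203.0447235107422), (60.83395767211914, 87.00254821777344), 73.45887756347656)
((432.6028137207031, 207.04144287109375), (64.73629760742188, 136.25364685058594), 86.97711944580078)
jaw1 0.8 [452.5, 178.6, 32.2, 20.2] [[ 0.58109628 -0.1373815   0.06168618]]
jaw1 0.68 [439.6, 222.8, 31.7, 18.3] [[ 0.46861796 -0.10112415  0.06543065]]
jaw1 0.34 [320.9, 158.3, 27.4, 37.2] [[0.64484901 0.2000385  0.00635859]]
jaw2 0.8 [452.5, 178.6, 32.2, 20.2] [[ 0.58109628 -0.1373815   0.06168618]]
jaw2 0.68 [439.6, 222.8, 31.7, 18.3] [[ 0.46861796 -0.10112415  0.06543065]]
jaw2 0.34 [320.9, 158.3, 27.4, 37.2] [[0.64484901 0.2000385  0.00635859]]
592 [ 0.51250625 -0.10696245  0.1525751 ]
((528.6414794921875, -132.03182983398438), (237.35556030273438, 330.4080505371094), 89.89851379394531)
```

View pics/crop.png

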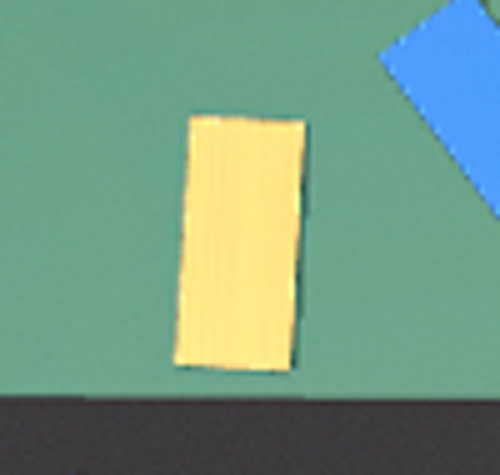

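```bash
python3 - <<'E'
from h import *
p=read_camera('wrist');print(np.round(p['hand_eye'],3),p['vfov'])
E
```

```text
[[ 0.002 -0.964 -0.264  0.067]
 [ 1.     0.002  0.    -0.001]
 [ 0.    -0.264  0.964 -0.143]
 [ 0.     0.     0.     1.   ]] 65.81980470630111
```

Emit:
send_rows --deltas '[[[5, -5, 3, 0, 0, 0], [10, -10, 6, 0, 0, 0], [14, -15, 9, 0, 0, 0], [16, -20, 9, 0, 0, 0], [18, -25, 9, 0, 0, 0], [20, -30, 9, 0, 0, 0], [22, -35, 9, 0, 0, 0], [24, -40, 9, 0, 0, 0], [26, -45, 9, 0, 0, 0], [28, -50, 9, 0, 0, 0], [29, -55, 9, 0, 0, 0], [30, -60, 9, 0, 0, 0]]]'

```text
clock: 2.2
tcp_pos: [0.4364, 0.0414, 0.3211]
orientation: [0.001, 0.142, 0.99, 0.0]
wrist_force: [0.9, 0.5, -0.4]
finger_gap: 0.0855
```

Emit:
send_rows --deltas '[[[4, -5, 0, 0, 0, 0], [6, -7, 0, 0, 0, 0], [6, -7, 0, 0, 0, 0], [6, -7, 0, 0, 0, 0], [6, -7, 0, 0, 0, 0], [6, -7, 0, 0, 0, 0]]]'

```text
clock: 2.8
tcp_pos: [0.4952, -0.0254, 0.3212]
orientation: [0.0, 0.142, 0.99, 0.0]
wrist_force: [-0.2, -0.4, -0.5]
finger_gap: 0.0854
```

```bash
python3 - <<'E'
from h import *
st=get_state();print(st['clock'],st['tcp_pos'],st['joint_pos'],np.abs(st['qvel']).max())
p=read_camera('wrist');save(p,'w1');np.savez('w1.npz',**{k:p[k] for k in p if k!='shot'},st=np.array([st],dtype=object))
E
```

```text
2.8 [ 0.49522    -0.02540949  0.32123331] [-2.13428411e-01  1.47671195e-01  5.11483327e-02  1.47399214e+00
  2.01405716e-04  7.07126904e-02] 0.0057748910751448486
```

View pics/w1.png

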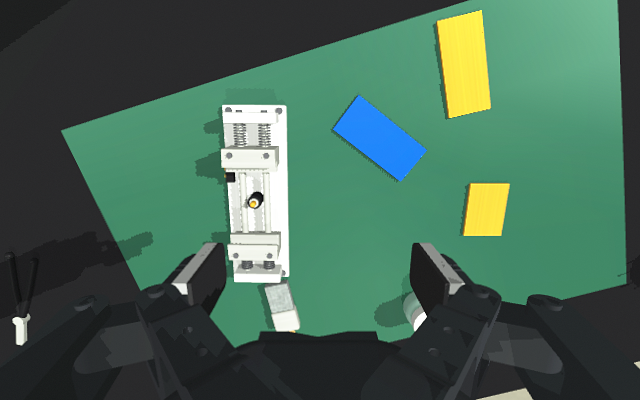

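Wrist view: vice at about (255,195) with jaws at (250,158) and (255,247) and the pin at (255,200); long brass blank at (463,65), short one at (486,210). I'll centre on the vice for a closer look.

Emit:
send_rows --deltas '[[[-3, -4, -3, 0, 0, 0], [-4, -8, -6, 0, 0, 0], [-4, -8, -6, 0, 0, 0], [-4, -8, -6, 0, 0, 0], [-4, -8, -6, 0, 0, 0]]]'

```text
clock: 3.35
tcp_pos: [0.4564, -0.1058, 0.2619]
orientation: [0.001, 0.142, 0.99, 0.0]
wrist_force: [0.3, 0.9, 0.5]
finger_gap: 0.0859
```

```bash
cat > snap.py <<'E'
import sys,pickle
from h import *
n=sys.argv[1]
st=get_state();p=read_camera('wrist');save(p,n);pickle.dump((dict(p),dict(st)),open(n+'.pkl','wb'))
print(st['clock'],st['tcp_pos'],st['orientation'],np.abs(st['qvel']).max())
x0,x1,y0,y1=map(int,sys.argv[2:6]);f=float(sys.argv[6])
cv2.imwrite('pics/'+n+'c.png',cv2.resize(p['img'][y0:y1,x0:x1,::-1],None,fx=f,fy=f,interpolation=cv2.INTER_CUBIC))
E
python3 snap.py w2 200 460 50 300 2.4
```

```text
3.35 [ 0.45639216 -0.10580679  0.26194162] [8.34024397e-04 1.42095010e-01 9.89852668e-01 8.99218307e-05] 0.01972943167449238
```

View pics/w2.png

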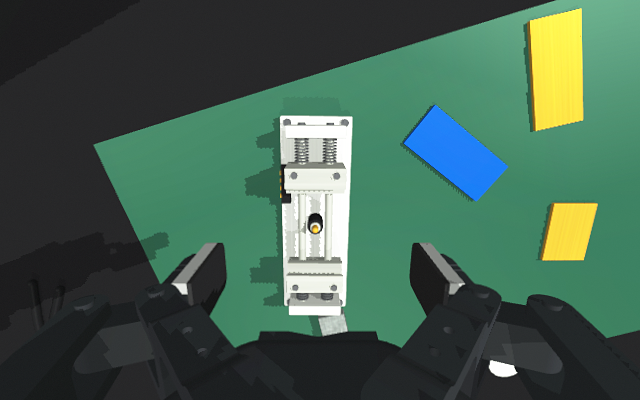

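View pics/w2c.png

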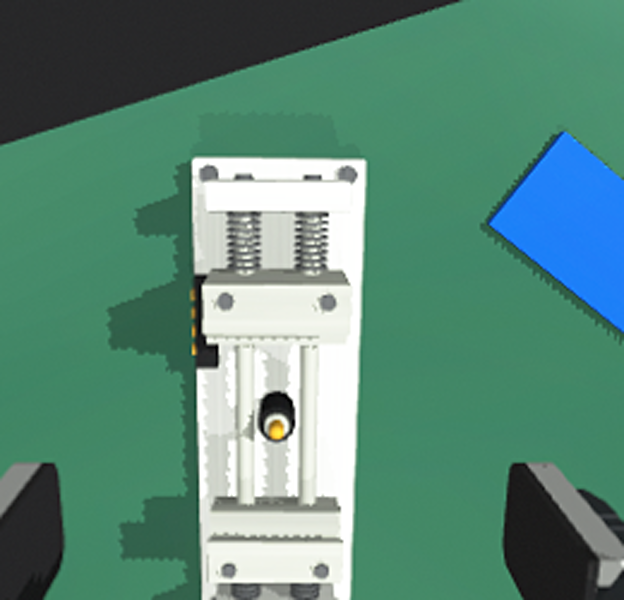

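```bash
python3 - <<'E'
from h import *
import pickle
p,st=pickle.load(open('w2.pkl','rb'))
f=lambda l:[(200+a/2.4,50+b/2.4) for a,b in l]
S=plane(p,f([(225,301),(328,302),(229,570),(321,571)]),.064,st);print(S.round(4))
a=S[:2].mean(0);b=S[2:].mean(0);print('mid',(a+b)/2,'axis',np.degrees(np.arctan2(*(b-a)[[1,0]])),np.linalg.norm(b-a))
print('across',[np.degrees(np.arctan2(*(S[i+1]-S[i])[[1,0]])) for i in (0,2)])
print('pin',plane(p,f([(276,429)]),.0535,st))
C=plane(p,f([(193,159),(366,159)]),.012,st);print('base',C, C.mean(0), np.degrees(np.arctan2(*(C[1]-C[0])[[1,0]])))
print('black',depth(p,f([(208,282),(208,356),(213,350)]),st),'screwdepth',depth(p,f([(225,301),(328,302),(229,570),(321,571),(276,320),(276,550),(276,429)]),st))
for n,r in(('long',(500,600,0,140)),):
    r,P=brass(p,r,.006,st);print(n,r)
p,st=pickle.load(open('w2.pkl','rb'))
E
```

```text
[[ 0.4519 -0.1333  0.064 ]
 [ 0.4659 -0.0871  0.064 ]
 [ 0.5885 -0.174   0.064 ]
 [ 0.6024 -0.1282  0.064 ]]
mid [ 0.52717745 -0.13065658  0.064     ] axis -16.67264505696467 0.14255514517407983
across [np.float64(73.19753900212794), np.float64(73.06562894086883)]
pin [[ 0.52405174 -0.12968521  0.0535    ]]
base [[ 0.38560918 -0.13380922  0.012     ]
 [ 0.4104455  -0.04852504  0.012     ]] [ 0.39802734 -0.09116713  0.012     ] 73.76347049158807
black [[ 0.44153369 -0.13994717  0.05590156]
 [ 0.48475539 -0.15728779  0.02250709]
 [ 0.48184856 -0.1537376   0.02171477]] screwdepth [[ 0.45097246 -0.13375823  0.06548895]
 [ 0.46414875 -0.08758655  0.06673918]
 [ 0.58574908 -0.17342436  0.06734016]
 [ 0.60003713 -0.12860797  0.06542635]
 [ 0.4669484  -0.11281802  0.06419391]
 [ 0.58427557 -0.14728979  0.06331263]
 [ 0.52377791 -0.12962034  0.05173754]]
long ((429.15142822265625, 203.4127197265625), (62.391014099121094, 130.62252807617188), 86.9500732421875)
```

Emit:
send_rows --deltas '[[[0, 4, 0, 0, 0, 2], [-0.5, 8, 0, 0, 0, 4], [-1, 12, -2, 0, 0, 6], [-1.5, 16, -4, 0, 0, 8], [-2, 20, -6, 0, 0, 10], [-2.5, 24, -8, 0, 0, 12], [-2.7, 28, -10, 0, 0, 13.3], [-2.7, 31, -12, 0, 0, 13.3], [-2.7, 31, -14, 0, 0, 13.3], [-2.7, 31, -14, 0, 0, 13.3], [-2.7, 31, -14, 0, 0, 13.3], [-2.7, 31, -14, 0, 0, 13.3]]]' --jaw 0.46

```text
clock: 4.6
tcp_pos: [0.43, 0.2038, 0.1224]
orientation: [0.001, 0.027, 1.0, 0.0]
wrist_force: [-0.8, 0.9, 0.5]
finger_gap: 0.0624
```

```bash
python3 snap.py w3 100 540 20 370 1.7
```

```text
4.6 [0.42995543 0.20378779 0.12238218] [1.16414389e-03 2.68767604e-02 9.99637991e-01 4.14368180e-04] 0.012321864130032967
```

View pics/w3.png

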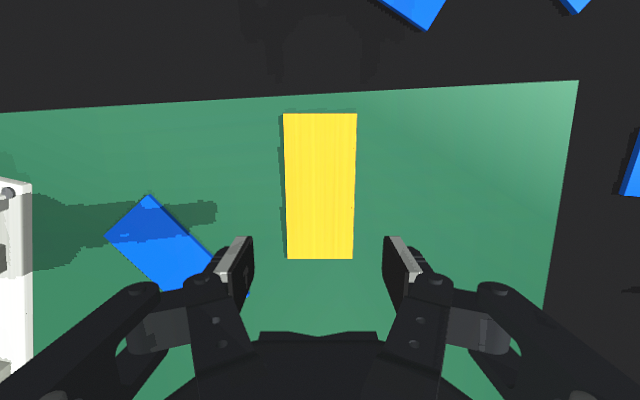

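```bash
python3 - <<'E'
from h import *
import pickle
p,st=pickle.load(open('w3.pkl','rb'))
H=np.array(p['hand_eye'])
z=p['z_map']
vv,uu=np.mgrid[225:330:1,200:440:1]
uv=np.stack([uu.ravel(),vv.ravel()],1);zz=z[uv[:,1],uv[:,0]]
X=(rays(p,uv)*zz[:,None])@H[:3,:3].T+H[:3,3]
m=(zz>0.02)&(X[:,2]<0.03)
for s in(-1,1):
    q=m&(X[:,1]*s>0)
    i=np.argsort(-X[q,2]);Y=X[q][i];
    print(len(Y),Y[:12:3].round(4),uv[q][i[:12:3]], np.percentile(Y[:,2],[50,90,95,98,99]).round(4))
for u in [(250,245),(251,260),(248,239),(387,245),(245,270),(385,239)]:
    d=z[u[1],u[0]];print(u,((rays(p,u)*d)@H[:3,:3].T+H[:3,3]).round(4))
print(brass(p,(270,370,100,270),.006,st)[0])
E
```

```text
3944 [[-0.001  -0.0321 -0.0056]
 [ 0.0014 -0.0319 -0.006 ]
 [ 0.0072 -0.032  -0.0062]
 [-0.0032 -0.0321 -0.0065]] [[253 256]
 [253 252]
 [252 241]
 [253 261]] [-0.0434 -0.0179 -0.0133 -0.01   -0.0085]
4164 [[ 0.0012  0.0306 -0.0055]
 [ 0.0004  0.0306 -0.006 ]
 [ 0.0033  0.0308 -0.0065]
 [-0.0013  0.0305 -0.0068]] [[382 252]
 [382 254]
 [383 249]
 [382 258]] [-0.0449 -0.0183 -0.0136 -0.01   -0.0088]
(250, 245) [[ 0.0068 -0.0322 -0.01  ]]
(251, 260) [[-0.0004 -0.0319 -0.011 ]]
(248, 239) [[ 0.0119 -0.0318 -0.0147]]
(387, 245) [[ 0.0093  0.0305 -0.015 ]]
(245, 270) [[ 0.0009 -0.032  -0.0226]]
(385, 239) [[ 0.0103  0.0305 -0.0106]]
((429.3404846191406, 204.95314025878906), (60.32761764526367, 129.33233642578125), 87.1322250366211)
```

Emit:
send_rows --deltas '[[[0, 0.1, -3, 0, 0, 0], [0, 0.1, -6, 0, 0, 0], [0, 0.1, -9, 0, 0, 0], [0, 0.1, -11, 0, 0, 0], [0, 0.1, -12, 0, 0, 0], [0, 0.1, -12.5, 0, 0, 0], [0, 0.1, -12.6, 0, 0, 0], [0, 0.1, -12.6, 0, 0, 0]]]' --jaw 0.7

```text
clock: 5.45
tcp_pos: [0.4299, 0.2046, -0.0042]
orientation: [0.001, 0.027, 1.0, 0.0]
wrist_force: [0.5, 0.1, -0.1]
finger_gap: 0.0723
```

Emit:
send_rows --deltas '[[[0, 0, 0, 0, 0, 0], [0, 0, 0, 0, 0, 0], [0, 0, 0, 0, 0, 0], [0, 0, 0, 0, 0, 0], [0, 0, 0, 0, 0, 0]]]' --jaw 0.2 --force 80

```text
clock: 5.95
tcp_pos: [0.4299, 0.2049, -0.0033]
orientation: [0.001, 0.027, 1.0, 0.0]
wrist_force: [-2.2, -1.2, 10.9]
finger_gap: 0.0572
```

```bash
python3 snap.py w4 200 440 100 300 3; python3 - <<'E'
from h import *
s=get_state();print(s['finger_gap'],s['wrist_force'])
E
```

```text
5.95 [ 0.42989731  0.20487366 -0.00325172] [1.27178451e-03 2.67601028e-02 9.99640984e-01 4.28011878e-04] 0.001812960942089811
0.05686013382837014 [-2.52199475 -0.50880753 10.67021688]
```

View pics/w4c.png

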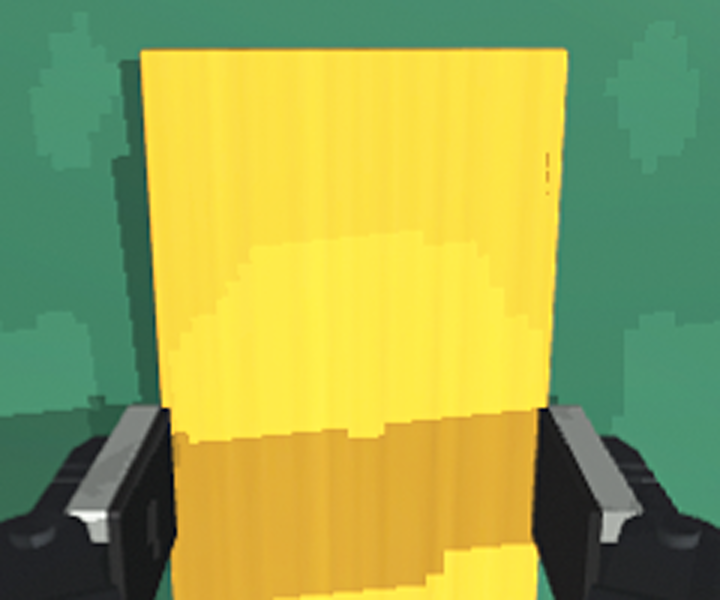

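Emit:
send_rows --deltas '[[[0, 0, 0.3, 0, 0, 0], [0, 0, 1, 0, 0, 0], [0, 0, 2, 0, 0, 0], [0, 0, 2, 0, 0, 0], [0, 0, 2, 0, 0, 0]]]'

```text
clock: 6.5
tcp_pos: [0.4293, 0.2046, 0.0153]
orientation: [0.001, 0.027, 1.0, 0.0]
wrist_force: [0.4, -0.7, -3.3]
finger_gap: 0.0566
```

```bash
python3 snap.py w5 200 440 100 300 3; python3 - <<'E'
from h import *
import pickle
p,st=pickle.load(open('w5.pkl','rb'))
H=np.array(p['hand_eye'])
for u in [(270,130),(370,130),(320,130),(320,180),(290,200),(350,200)]:
    d=p['z_map'][u[1],u[0]];print(u,((rays(p,u)*d)@H[:3,:3].T+H[:3,3]).round(4))
E
```

```text
6.5 [0.42932286 0.20459491 0.01526162] [5.06991122e-04 2.68295590e-02 9.99639875e-01 1.92777535e-04] 0.01259249485444549
(270, 130) [[ 0.0595 -0.0207 -0.0105]]
(370, 130) [[ 0.0595  0.0214 -0.0096]]
(320, 130) [[ 0.0594  0.0003 -0.009 ]]
(320, 180) [[ 0.0379  0.0004 -0.0101]]
(290, 200) [[ 0.0285 -0.0131 -0.0091]]
(350, 200) [[ 0.0285  0.0139 -0.0089]]
```

View pics/w5c.png

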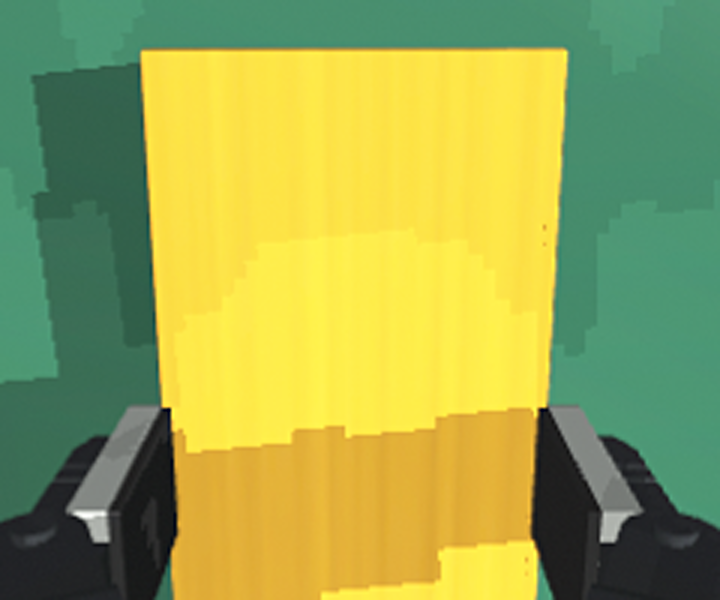

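```bash
cat > plan.py <<'E'
from h import *
C=np.array([.526,-.130]);a=np.radians(-16.7)
u=np.array([np.cos(a),np.sin(a),0]);v=np.array([-u[1],u[0],0]);zz=np.array([0,0,1.])
XO=0.0
def tcp(cu,cz,th,cv=0):
    n=np.cos(th)*zz+np.sin(th)*u; d=np.cos(th)*u-np.sin(th)*zz
    c=np.r_[C,0]+cu*u+cv*v+cz*zz
    return c-.0064*n+XO*d   # XO: tool x offset of plate centre (tool x=-d)
def rel(T,st):
    from scipy.spatial.transform import Rotation as Ro
    return ((T-np.array(st['tcp_pos']))*100).round(2)
def toolax(st):
    from scipy.spatial.transform import Rotation as Ro
    q=st['orientation'];R=Ro.from_quat([q[1],q[2],q[3],q[0]]).as_matrix();return R
E
python3 - <<'E'
from plan import *
import pickle
p,st=pickle.load(open('w5.pkl','rb'))
H=np.array(p['hand_eye'])
g=cv2.cvtColor(p['img'],cv2.COLOR_RGB2HSV)
for c in (280,320,360):
    col=p['img'][100:140,c].astype(int); rows=np.where((col[:,0]-col[:,2])>90)[0]; r=100+rows[0]-.5
    R_=H[:3,:3];dr=(rays(p,(c,r))@R_.T)[0];s=(-.0095-H[2,3])/dr[2];print(c,r,(H[:3,3]+s*dr).round(4))
print('edges');
for r in (130,170):
    row=p['img'][r,200:440].astype(int);k=np.where((row[:,0]-row[:,2])>90)[0]
    for c in (200+k[0]-.5,200+k[-1]+.5):
        dr=(rays(p,(c,r))@R_.T)[0];s=(-.0095-H[2,3])/dr[2];print((H[:3,3]+s*dr).round(4))
print(rel(tcp(-.0157,.12,0),st),toolax(st).round(4))
E
```

```text
280 115.5 [ 0.0654 -0.0165 -0.0095]
320 115.5 [ 0.0654  0.0003 -0.0095]
360 115.5 [ 0.0654  0.017  -0.0095]
edges
[ 0.0594 -0.0308 -0.0095]
[ 0.0595  0.0288 -0.0095]
[ 0.0422 -0.0305 -0.0095]
[ 0.0424  0.029  -0.0095]
[  8.16 -33.01   9.83] [[-9.986e-01  5.360e-02  1.000e-03]
 [ 5.360e-02  9.986e-01  4.000e-04]
 [-1.000e-03  4.000e-04 -1.000e+00]]
```

Blank held level and centred (edge at 65.4 mm, sides ±30). Now carrying it to the vice.

Emit:
send_rows --deltas '[[[0, 0, 4, 0, 0, 0], [0.5, -3, 8, 0, 0, -1], [1, -6, 10, 0, 0, -2], [2, -10, 10, 0, 0, -4], [3, -14, 10, 0, 0, -6], [4, -18, 10, 0, 0, -8], [5, -22, 10, 0, 0, -10], [6, -26, 10, 0, 0, -12], [7, -30, 10, 0, 0, -13.6], [8.16, -33, 10, 0, 0, -13.6], [8.16, -33, 10, 0, 0, -13.6], [8.16, -33, 10, 0, 0, -13.6]]]'

```text
clock: 7.75
tcp_pos: [0.5099, -0.126, 0.114]
orientation: [-0.001, 0.146, 0.989, 0.0]
wrist_force: [-0.6, 0.0, -3.3]
finger_gap: 0.0569
```

```bash
python3 - <<'E'
from plan import *
st=get_state();R=toolax(st);print(st['tcp_pos'],np.degrees(np.arctan2(R[1,0],R[0,0]))%180-180,R.round(3),st['joint_pos'].round(3),st['finger_gap'])
print(rel(tcp(-.0157,.12,.25),st),14.32*v)
print(rel(tcp(-.0157,.12,0),st))
E
python3 snap.py w6 150 490 50 300 2.2
```

```text
[ 0.50992396 -0.12597113  0.1140121 ] -16.777646105974355 [[-0.957  0.289 -0.002]
 [ 0.289  0.957  0.001]
 [ 0.002  0.001 -1.   ]] [-0.395  0.286 -0.289  0.998  0.    -0.103] 0.05685588925713696
[-0.05  0.09 -0.02] [ 4.11500264 13.71601813  0.        ]
[ 0.1   0.05 -0.04]
7.75 [ 0.50992396 -0.12597113  0.1140121 ] [-8.76216338e-04  1.45890270e-01  9.89300286e-01  4.54019949e-04] 0.03197789291851171
```

View pics/w6.png

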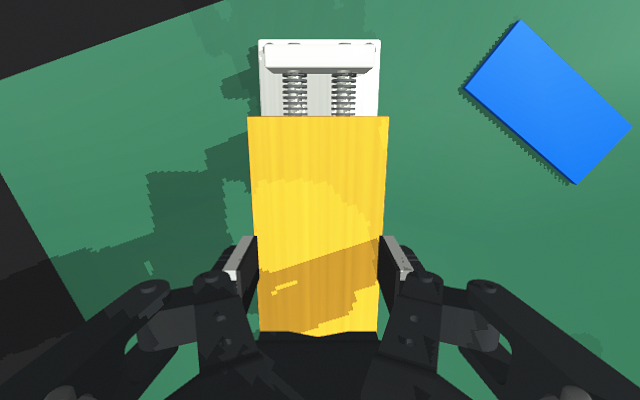

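Blank sits squarely over the vice (both centred near column 319). Tilting now.

Emit:
send_rows --deltas '[[[0, 0, 0, 2, 6.7, 0], [0, 0, 0, 4.1, 13.7, 0], [0, 0, 0, 4.1, 13.7, 0], [0, 0, 0, 4.1, 13.7, 0]]]'

```text
clock: 8.2
tcp_pos: [0.5106, -0.1245, 0.1133]
orientation: [-0.124, 0.143, 0.982, 0.018]
wrist_force: [-0.2, 0.1, -3.3]
finger_gap: 0.0567
```

```bash
cat > rep.py <<'E'
from plan import *
import sys
st=get_state();R=toolax(st);n=-R[:,2];th=np.arctan2(n@u,n[2])
T=np.array(st['tcp_pos']);d=-R[:,0]
c=T+.0064*n-XO*d
r=c-np.r_[C,0]
print('clk',st['clock'],'th',th.round(4),'roll',np.degrees(n@v).round(2),'yaw',np.degrees(np.arctan2(d[1],d[0])).round(2))
print('centre u,v,z mm',(r@u*1e3).round(1),(r@v*1e3).round(1),(c[2]*1e3).round(1))
A=c+.065*d;print('A top u,z',((A+.003*n-np.r_[C,0])@u*1e3).round(1),((A+.003*n)[2]*1e3).round(1),'A bot z',((A-.003*n)[2]*1e3).round(1))
B=c-.065*d-.003*n;print('B bot u,z',((B-np.r_[C,0])@u*1e3).round(1),(B[2]*1e3).round(1))
F=st['wrist_force'];print('F u,v,z',(F@u).round(1),(F@v).round(1),F[2].round(1),'gap',st['finger_gap'].round(4))
for a in sys.argv[1:]:
    cu,cz,t=map(float,a.split(','));print(a,rel(tcp(cu/1e3,cz/1e3,t),st),'dth deg',np.degrees(t-th).round(2),(np.degrees(t-th)*v).round(2))
E
python3 rep.py -15.7,68,.25 ; python3 snap.py w7 150 490 50 300 2.2
```

```text
clk 8.2 th 0.2506 roll 0.01 yaw -16.58
centre u,v,z mm -14.7 0.9 119.5
A top u,z 49.0 106.2 A bot z 100.4
B bot u,z -78.5 132.7
8.2 [ 0.51061422 -0.12447176  0.11325962] [-0.12363057  0.14303618  0.98179654  0.01821254] 0.07302872068000141Traceback (most recent call last):
  File "rep.py", line 11, in <module>
    F=st['wrist_force'];print('F u,v,z',(F@u).round(1),(F@v).round(1),F[2].round(1),'gap',st['finger_gap'].round(4))
                                                                                          ^^^^^^^^^^^^^^^^^^^^^^
AttributeError: 'float' object has no attribute 'round'
```

View pics/w7.png

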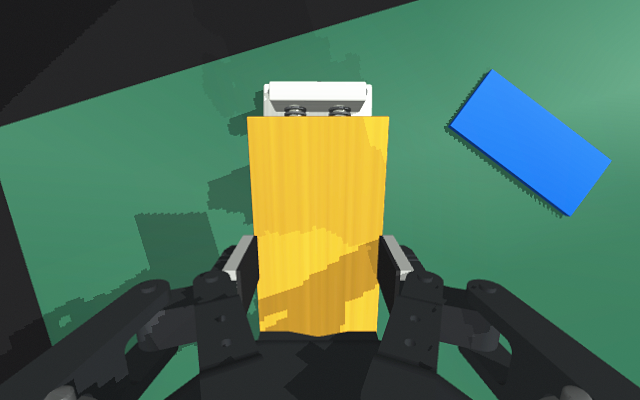

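```bash
sed -i "s/st\['finger_gap'\].round(4)/round(float(st['finger_gap']),4)/" rep.py; python3 rep.py -15.7,80,.25 -15.7,68,.25
```

```text
clk 8.25 th 0.2487 roll 0.02 yaw -16.59
centre u,v,z mm -15.1 0.8 120.7
A top u,z 48.7 107.6 A bot z 101.8
B bot u,z -78.8 133.8
F u,v,z -0.2 -0.2 -3.7 gap 0.0564
-15.7,80,.25 [-0.08 -0.05 -4.07] dth deg 0.08 [0.02 0.07 0.  ]
-15.7,68,.25 [-0.08 -0.05 -5.27] dth deg 0.08 [0.02 0.07 0.  ]
```

Emit:
send_rows --deltas '[[[-0.1, -0.05, -2, 0, 0, 0], [-0.1, -0.05, -3.9, 0, 0, 0], [-0.1, -0.05, -3.9, 0, 0, 0], [-0.1, -0.05, -3.9, 0, 0, 0]]]'

```text
clock: 8.65
tcp_pos: [0.5089, -0.1255, 0.0776]
orientation: [-0.122, 0.144, 0.982, 0.018]
wrist_force: [-0.1, 0.0, -3.5]
finger_gap: 0.0565
```

```bash
python3 rep.py -15.7,68,.25; python3 - <<'E'
from h import *
p=read_camera('scene');cv2.imwrite('pics/s2.png',cv2.resize(p['img'][130:280,160:330,::-1],None,fx=4,fy=4,interpolation=cv2.INTER_CUBIC))
E
```

```text
clk 8.65 th 0.2474 roll 0.02 yaw -16.65
centre u,v,z mm -16.1 -0.6 83.8
A top u,z 47.7 70.8 A bot z 64.9
B bot u,z -79.9 96.8
F u,v,z -0.1 -0.0 -3.5 gap 0.0565
-15.7,68,.25 [ 0.05  0.04 -1.58] dth deg 0.15 [0.04 0.14 0.  ]
```

View pics/s2.png

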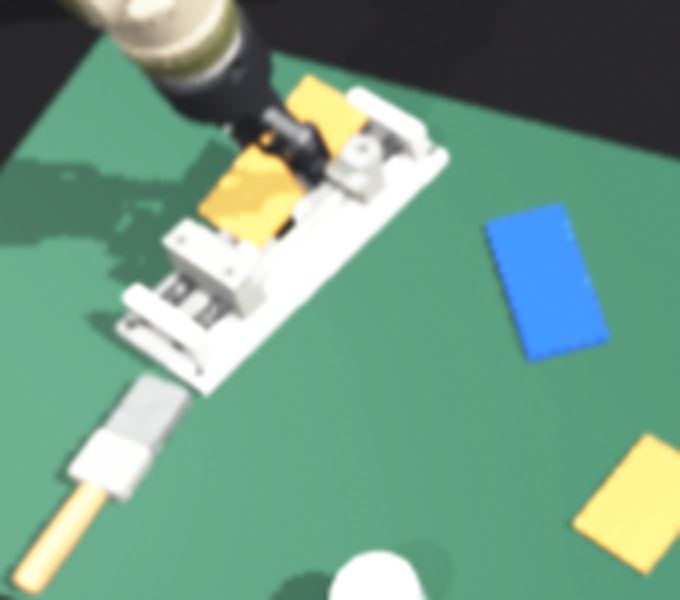

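The scene view shows the tilted blank's far end just inside the far jaw, clear of it. Descending.

Emit:
send_rows --deltas '[[[0, 0, -0.8, 0, 0, 0], [0, 0, -1.5, 0, 0, 0], [0, 0, -1.5, 0, 0, 0], [0, 0, -1.5, 0, 0, 0]]]'

```text
clock: 9.1
tcp_pos: [0.5096, -0.126, 0.0608]
orientation: [-0.123, 0.144, 0.982, 0.018]
wrist_force: [0.7, -0.8, -2.6]
finger_gap: 0.0562
```

```bash
python3 rep.py -6,68,.25 
```

```text
clk 9.1 th 0.2496 roll 0.0 yaw -16.68
centre u,v,z mm -15.3 -0.9 67.0
A top u,z 48.4 53.8 A bot z 48.0
B bot u,z -79.0 80.1
F u,v,z 0.9 -0.6 -2.6 gap 0.0562
-6,68,.25 [ 0.92 -0.18  0.1 ] dth deg 0.02 [0.01 0.02 0.  ]
```

Emit:
send_rows --deltas '[[[0, 0, 0.12, 0, 0, 0], [0.4, -0.12, 0.12, 0, 0, 0], [0.8, -0.24, 0.12, 0, 0, 0], [1.1, -0.3, 0.12, 0, 0, 0], [1.1, -0.3, 0.12, 0, 0, 0]]]'

```text
clock: 9.6
tcp_pos: [0.5211, -0.1292, 0.062]
orientation: [-0.123, 0.144, 0.982, 0.018]
wrist_force: [0.9, 0.5, -2.7]
finger_gap: 0.0568
```

```bash
python3 rep.py 0,68,.25 
```

```text
clk 9.6 th 0.2491 roll 0.01 yaw -16.68
centre u,v,z mm -3.3 -0.7 68.2
A top u,z 60.4 55.0 A bot z 49.2
B bot u,z -67.0 81.3
F u,v,z 0.7 0.7 -2.7 gap 0.0568
0,68,.25 [ 0.33 -0.03 -0.02] dth deg 0.05 [0.01 0.05 0.  ]
```

No contact yet. Pushing on.

Emit:
send_rows --deltas '[[[0.2, -0.06, 0, 0, 0, 0], [0.4, -0.12, 0, 0, 0, 0], [0.6, -0.18, 0, 0, 0, 0], [0.8, -0.24, 0, 0, 0, 0], [0.8, -0.24, 0, 0, 0, 0]]]'

```text
clock: 10.1
tcp_pos: [0.5281, -0.1313, 0.0619]
orientation: [-0.124, 0.144, 0.982, 0.018]
wrist_force: [-2.8, 1.5, -2.3]
finger_gap: 0.0567
```

```bash
python3 rep.py 
```

```text
clk 10.1 th 0.2508 roll -0.0 yaw -16.68
centre u,v,z mm 3.9 -0.6 68.1
A top u,z 67.6 54.9 A bot z 49.1
B bot u,z -59.8 81.3
F u,v,z -3.1 0.6 -2.3 gap 0.0567
```

Emit:
send_rows --deltas '[[[0.2, -0.06, 0, 0, 0, 0], [0.4, -0.12, 0, 0, 0, 0], [0.6, -0.18, 0, 0, 0, 0], [0.8, -0.24, 0, 0, 0, 0], [0.9, -0.27, 0, 0, 0, 0], [0.9, -0.27, 0, 0, 0, 0]]]'

```text
clock: 10.7
tcp_pos: [0.5365, -0.1338, 0.0619]
orientation: [-0.124, 0.144, 0.982, 0.018]
wrist_force: [-6.4, 2.0, -1.8]
finger_gap: 0.0563
```

```bash
python3 rep.py 
```

```text
clk 10.7 th 0.252 roll 0.0 yaw -16.68
centre u,v,z mm 12.8 -0.6 68.1
A top u,z 76.5 54.8 A bot z 49.0
B bot u,z -50.9 81.4
F u,v,z -6.8 0.1 -1.8 gap 0.0563
```

Emit:
send_rows --deltas '[[[0.1, -0.03, 0, 0, 0, 0], [0.2, -0.06, 0, 0, 0, 0], [0.2, -0.06, 0, 0, 0, 0]]]'

```text
clock: 11.0
tcp_pos: [0.5382, -0.1343, 0.0619]
orientation: [-0.125, 0.144, 0.982, 0.018]
wrist_force: [-6.8, 1.3, -1.9]
finger_gap: 0.0566
```

```bash
python3 rep.py 
```

```text
clk 11.0 th 0.2526 roll 0.0 yaw -16.68
centre u,v,z mm 14.6 -0.6 68.1
A top u,z 78.2 54.8 A bot z 48.9
B bot u,z -49.1 81.4
F u,v,z -6.9 -0.8 -1.9 gap 0.0566
```

Emit:
send_rows --deltas '[[[0.1, -0.03, 0, 0, 0, 0], [0.2, -0.06, 0, 0, 0, 0], [0.2, -0.06, 0, 0, 0, 0]]]'

```text
clock: 11.3
tcp_pos: [0.5398, -0.1347, 0.0618]
orientation: [-0.125, 0.144, 0.981, 0.018]
wrist_force: [-7.6, 1.6, -1.0]
finger_gap: 0.0564
```

```bash
python3 rep.py; python3 snap.py w8 150 490 50 300 2.2
```

```text
clk 11.3 th 0.2535 roll 0.0 yaw -16.68
centre u,v,z mm 16.2 -0.6 68.0
A top u,z 79.9 54.6 A bot z 48.8
B bot u,z -47.5 81.4
F u,v,z -7.8 -0.6 -1.0 gap 0.0564
11.3 [ 0.53979453 -0.13474194  0.06184228] [-0.12507529  0.14386709  0.98148931  0.01836212] 0.002234933350318867
```

View pics/w8c.png

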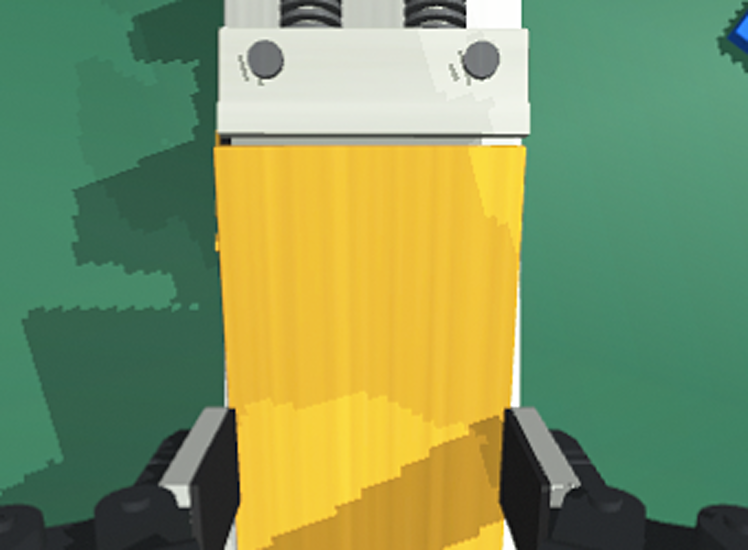

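```bash
python3 - <<'E'
from plan import *
import pickle
p,st=pickle.load(open('w8.pkl','rb'))
for c in (260,480):
  for z in(.060,.064):
    X=plane(p,(150+c/2.2,50+135/2.2),z,st)[0]-np.r_[C,0];print('lip',z,(X@u*1e3).round(1),(X@v*1e3).round(1))
for c in (215,526):
    X=plane(p,(150+c/2.2,50+146/2.2),.0872,st)[0]-np.r_[C,0];print('Btop',(X@u*1e3).round(1),(X@v*1e3).round(1))
X=plane(p,[(150+265/2.2,50+60/2.2),(150+481/2.2,50+60/2.2)],.064,st)-np.r_[C,0];print(X@u*1e3,X@v*1e3)
E
```

```text
lip 0.06 -54.9 -26.6
lip 0.064 -53.9 -25.9
lip 0.06 -55.1 24.0
lip 0.064 -54.0 23.4
Btop -45.9 -30.8
Btop -46.0 28.4
[-70.70051189 -70.80098253] [-24.84710564  23.55427257]
```

Emit:
send_rows --deltas '[[[0.1, -0.03, 0, 0, 0, 0], [0.1, -0.03, 0, 0, 0, 0]]]'

```text
clock: 11.55
tcp_pos: [0.5398, -0.1348, 0.0618]
orientation: [-0.126, 0.144, 0.981, 0.018]
wrist_force: [-9.9, 1.3, -1.1]
finger_gap: 0.0572
```

```bash
python3 rep.py 14.5,51.2,0 
```

```text
clk 11.55 th 0.2555 roll 0.01 yaw -16.68
centre u,v,z mm 16.2 -0.6 68.0
A top u,z 79.9 54.5 A bot z 48.7
B bot u,z -47.4 81.5
F u,v,z -9.8 -1.6 -1.1 gap 0.0572
14.5,51.2,0 [ 0.    0.06 -1.7 ] dth deg -14.64 [ -4.21 -14.02  -0.  ]
```

Hard stop found (force jumps to 10 N, position unchanged at 79.9). The jaw is fully back and the near lip edge measures −54 mm. Now working out the lowering arc.

```bash
cat > arc.py <<'E'
from plan import *
import sys
# args: target Atop u, [theta, Abotz]...
st=get_state();R=toolax(st);n=-R[:,2];th0=np.arctan2(n@u,n[2]);T0=np.array(st['tcp_pos'])
ua=float(sys.argv[1])/1e3
for a in sys.argv[2:]:
    t,zb=map(float,a.split(','));zb/=1e3
    nn=np.cos(t)*zz+np.sin(t)*u; d=np.cos(t)*u-np.sin(t)*zz
    # Atop u = ua ; Abot z = zb
    cu=ua-.065*np.cos(t)-.003*np.sin(t); cz=zb+.065*np.sin(t)+.003*np.cos(t)
    print(t,'row',np.r_[(tcp(cu,cz,t,-.0006)-T0)*100,np.degrees(t-th0)*v].round(2).tolist())
E
python3 arc.py 79.4 .22,48.8 .19,48.8 .16,48.8 .14,48.8
```

```text
0.22 row [-0.07, 0.02, -0.21, -0.58, -1.95, -0.0]
0.19 row [-0.08, 0.02, -0.41, -1.08, -3.59, -0.0]
0.16 row [-0.09, 0.02, -0.6, -1.57, -5.24, -0.0]
0.14 row [-0.09, 0.02, -0.73, -1.9, -6.34, -0.0]
```

Emit:
send_rows --deltas '[[[-0.09, 0.02, -0.2, -0.6, -1.9, 0], [-0.1, 0.03, -0.4, -1.1, -3.6, 0], [-0.11, 0.03, -0.58, -1.57, -5.2, 0], [-0.11, 0.03, -0.71, -1.9, -6.3, 0], [-0.11, 0.03, -0.71, -1.9, -6.3, 0]]]'

```text
clock: 12.05
tcp_pos: [0.5388, -0.1344, 0.0545]
orientation: [-0.069, 0.145, 0.987, 0.01]
wrist_force: [-6.8, 1.7, -1.9]
finger_gap: 0.0564
```

```bash
python3 rep.py; python3 arc.py 79.4 .10,48.6 .06,48.5 .03,48.3 0,48.2;python3 snap.py w9 150 490 50 300 2.2
```

```text
clk 12.05 th 0.1387 roll 0.01 yaw -16.69
centre u,v,z mm 14.4 -0.6 60.9
A top u,z 79.2 54.8 A bot z 48.9
B bot u,z -50.4 66.9
F u,v,z -7.0 -0.3 -1.9 gap 0.0564
0.1 row [0.03, -0.01, -0.28, -0.64, -2.13, -0.0]
0.06 row [0.04, -0.02, -0.55, -1.3, -4.32, -0.0]
0.03 row [0.06, -0.02, -0.77, -1.79, -5.97, -0.0]
0.0 row [0.08, -0.03, -0.97, -2.28, -7.61, -0.0]
12.05 [ 0.53877884 -0.1344264   0.0545158 ] [-0.06860136  0.14473689  0.98703904  0.00995048] 0.02386907121006698
```

View pics/w9c.png

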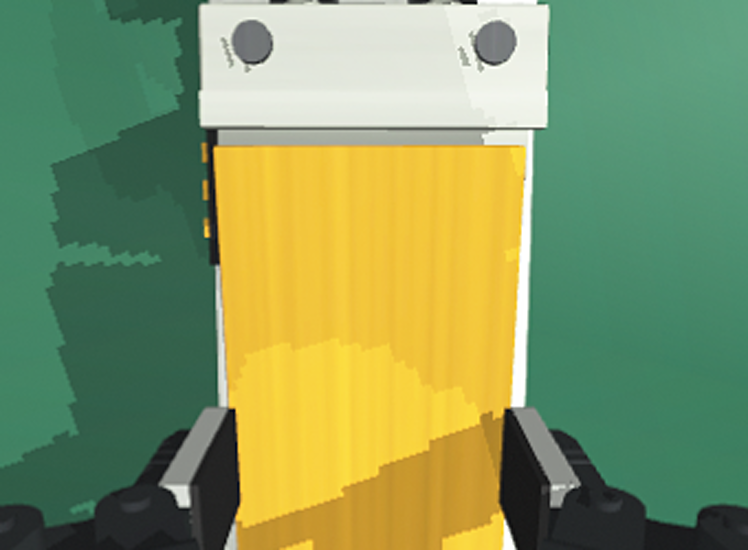

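A clear gap (about 3.5 mm, crop rows 128–146) shows between the near lip and the blank end. Continuing down.

Emit:
send_rows --deltas '[[[0.03, -0.01, -0.28, -0.64, -2.13, 0], [0.04, -0.01, -0.55, -1.3, -4.3, 0], [0.06, -0.02, -0.77, -1.8, -6, 0], [0.08, -0.02, -0.95, -2.28, -7.6, 0], [0.08, -0.02, -0.95, -2.28, -7.6, 0]]]'

```text
clock: 12.6
tcp_pos: [0.5394, -0.1345, 0.045]
orientation: [0.0, 0.145, 0.989, -0.0]
wrist_force: [-8.2, 2.9, -2.5]
finger_gap: 0.0567
```

```bash
python3 rep.py 0.9,51,0;python3 snap.py w10 150 490 50 300 2.2
```

```text
clk 12.6 th -0.0001 roll 0.02 yaw -16.7
centre u,v,z mm 14.1 -0.5 51.4
A top u,z 79.1 54.4 A bot z 48.4
B bot u,z -50.9 48.4
F u,v,z -8.7 0.4 -2.5 gap 0.0567
0.9,51,0 [-1.25  0.43 -0.04] dth deg 0.0 [0. 0. 0.]
12.6 [ 0.5393756  -0.13452777  0.04500023] [ 1.04405749e-05  1.45180239e-01  9.89405213e-01 -1.49447913e-04] 0.027369052492084534
```

View pics/w10c.png

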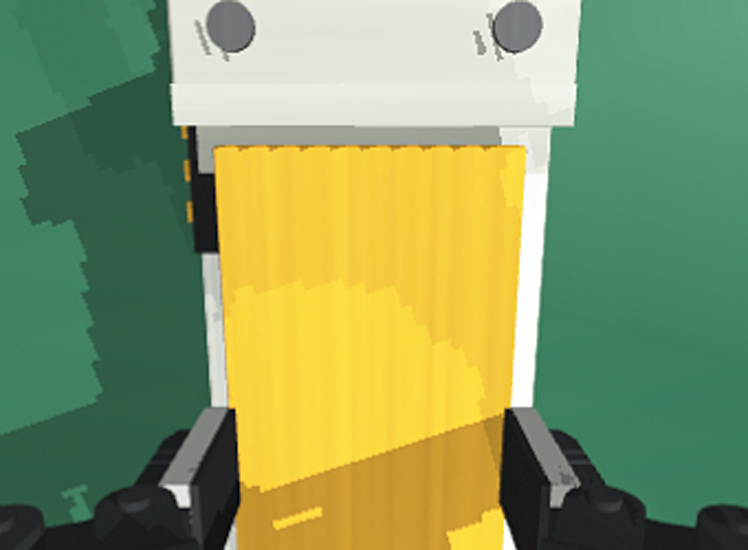

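Emit:
send_rows --deltas '[[[-0.25, 0.08, -0.02, 0, 0, 0], [-0.5, 0.15, -0.02, 0, 0, 0], [-0.75, 0.22, -0.02, 0, 0, 0], [-1, 0.3, -0.02, 0, 0, 0], [-1.25, 0.38, -0.02, 0, 0, 0], [-1.25, 0.38, -0.02, 0, 0, 0]]]'

```text
clock: 13.25
tcp_pos: [0.5297, -0.1317, 0.0452]
orientation: [0.002, 0.145, 0.989, -0.0]
wrist_force: [-2.6, 0.2, -4.9]
finger_gap: 0.0568
```

```bash
python3 rep.py 0.9,51,0;python3 snap.py w11 150 490 50 300 2.2
```

```text
clk 13.25 th -0.0041 roll 0.01 yaw -16.68
centre u,v,z mm 4.0 -0.5 51.6
A top u,z 69.0 54.9 A bot z 48.9
B bot u,z -61.0 48.4
F u,v,z -2.6 -0.5 -4.9 gap 0.0568
0.9,51,0 [-0.28  0.14 -0.06] dth deg 0.23 [0.07 0.22 0.  ]
13.25 [ 0.52970796 -0.13168099  0.045215  ] [ 1.99550586e-03  1.45053569e-01  9.89421724e-01 -3.64273402e-04] 0.008399691080805304
```

View pics/w11c.png

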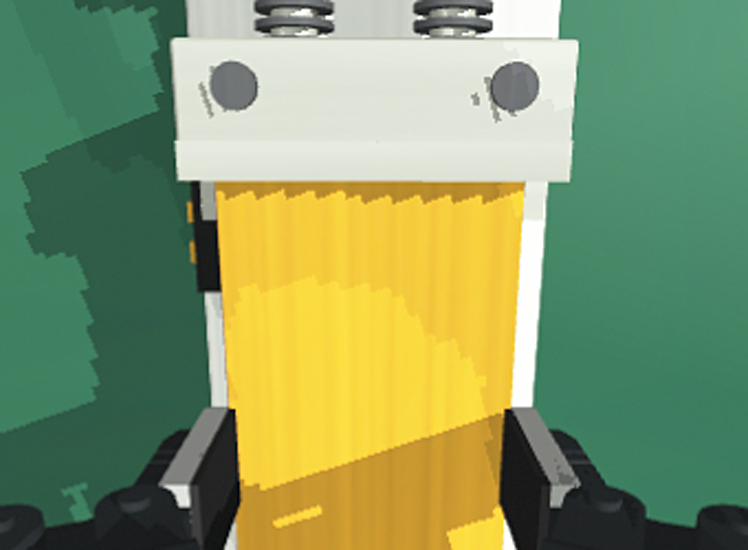

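Near end is now under its lip. Moving the last 3 mm to centre, then release.

Emit:
send_rows --deltas '[[[-0.15, 0.05, 0, 0, 0, 0], [-0.3, 0.1, -0.02, 0.05, 0.2, 0], [-0.3, 0.1, -0.04, 0.05, 0.2, 0], [-0.3, 0.1, -0.04, 0.05, 0.2, 0]]]'

```text
clock: 13.7
tcp_pos: [0.5274, -0.131, 0.0453]
orientation: [0.001, 0.145, 0.989, -0.0]
wrist_force: [-0.8, -0.0, -3.2]
finger_gap: 0.0564
```

```bash
python3 rep.py 0.9,51,0
```

```text
clk 13.7 th -0.0016 roll 0.03 yaw -16.68
centre u,v,z mm 1.6 -0.6 51.7
A top u,z 66.6 54.8 A bot z 48.8
B bot u,z -63.4 48.6
F u,v,z -0.7 -0.3 -3.2 gap 0.0564
0.9,51,0 [-0.06  0.07 -0.07] dth deg 0.09 [0.03 0.09 0.  ]
```

Emit:
send_rows --deltas '[[[-0.05, 0.02, -0.04, 0, 0, 0], [-0.05, 0.02, -0.06, 0, 0, 0], [-0.05, 0.02, -0.06, 0, 0, 0]]]'

```text
clock: 14.0
tcp_pos: [0.5271, -0.1309, 0.0449]
orientation: [0.001, 0.145, 0.989, -0.0]
wrist_force: [0.3, 0.9, 0.6]
finger_gap: 0.0566
```

Emit:
send_rows --deltas '[[[0, 0, 0, 0, 0, 0], [0, 0, 0, 0, 0, 0], [0, 0, 0, 0, 0, 0], [0, 0, 0, 0, 0, 0], [0, 0, 0, 0, 0, 0]]]' --jaw 0.85

```text
clock: 14.5
tcp_pos: [0.5262, -0.1305, 0.0442]
orientation: [0.0, 0.145, 0.989, -0.0]
wrist_force: [-0.9, 0.7, -0.2]
finger_gap: 0.0793
```

```bash
python3 rep.py;python3 snap.py w12 150 490 50 300 2.2
```

```text
clk 14.5 th -0.0002 roll 0.03 yaw -16.68
centre u,v,z mm 0.4 -0.5 50.6
A top u,z 65.4 53.7 A bot z 47.7
B bot u,z -64.6 47.6
F u,v,z -1.1 0.4 -0.2 gap 0.0793
14.5 [ 0.52620841 -0.13054602  0.04424793] [ 5.67281017e-05  1.45024845e-01  9.89427985e-01 -2.32265309e-04] 0.0014678586442417145
```

View pics/w12c.png

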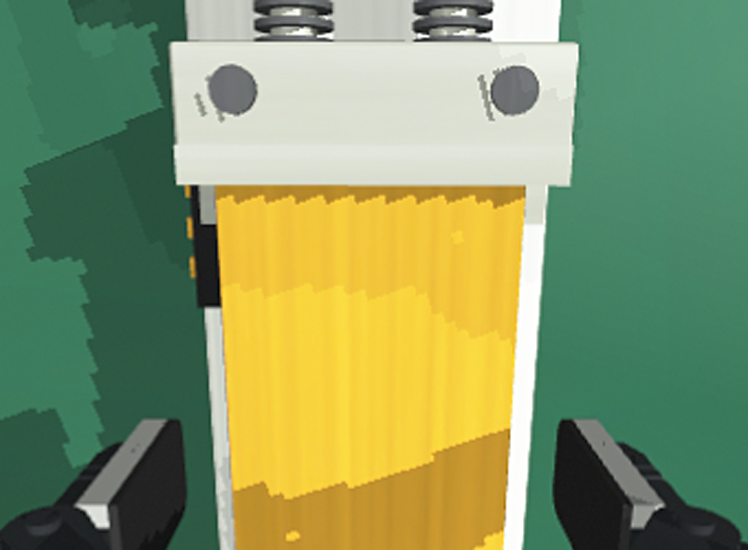

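Released: the blank is under the near lip and both fingers are clear. Rising and backing away to inspect.

Emit:
send_rows --deltas '[[[0, 0, 2, 0, 0, 0], [0, 0, 5, 0, 0, 0], [0, 0, 9, 0, 0, 0], [-2, 0.6, 13, 0, 0, 0], [-5, 1.4, 17, 0, 0, 0], [-8, 2.4, 20, 0, 0, 0], [-8, 2.4, 22, 0, 0, 0], [-8, 2.4, 22, 0, 0, 0], [-8, 2.4, 22, 0, 0, 0], [-8, 2.4, 22, 0, 0, 0]]]'

```text
clock: 15.55
tcp_pos: [0.446, -0.1064, 0.2629]
orientation: [-0.001, 0.145, 0.989, 0.0]
wrist_force: [0.1, 0.3, -0.2]
finger_gap: 0.0792
```

```bash
python3 snap.py w13 200 460 50 300 2.4;  python3 - <<'E'
from h import *
p=read_camera('scene');cv2.imwrite('pics/s3.png',cv2.resize(p['img'][130:280,160:330,::-1],None,fx=4,fy=4,interpolation=cv2.INTER_CUBIC))
E
```

```text
15.55 [ 0.44596544 -0.1064368   0.26285523] [-9.25692679e-04  1.45064638e-01  9.89421746e-01  5.79227854e-05] 0.009743414203078895
```

View pics/w13c.png

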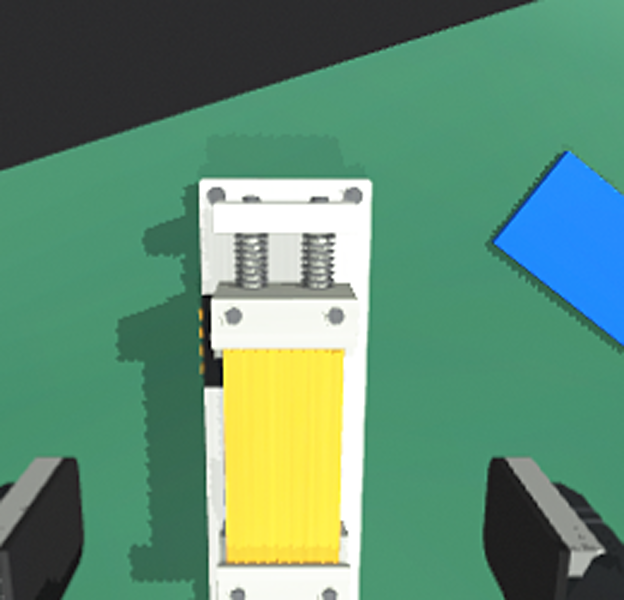

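View pics/s3.png

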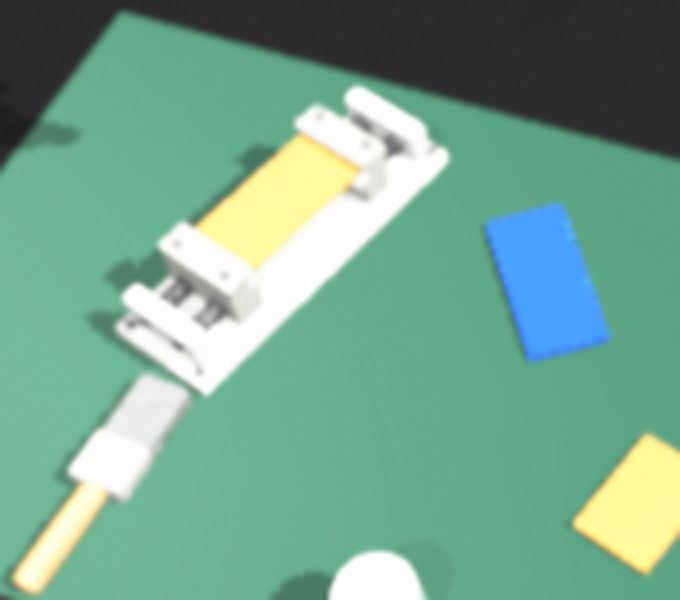

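Both views show the blank seated under both lips. A numeric check of jaw spread, centring and level follows.

```bash
python3 - <<'E'
from plan import *
import pickle
p,st=pickle.load(open('w13.pkl','rb'))
f=lambda l:[(200+a/2.4,50+b/2.4) for a,b in l]
S=plane(p,f([(234,316),(336,316),(238,595),(330,595)]),.064,st);a=S[:2].mean(0);b=S[2:].mean(0)
print('screw spread',np.linalg.norm(b-a)*1e3,'mid uv',((a+b)/2-np.r_[C,0])@u*1e3)
vv,uu=np.mgrid[200:280,298:338];uv=np.stack([uu.ravel(),vv.ravel()],1)
P=depth(p,uv,st);U=(P-np.r_[C,0])@u;V=(P-np.r_[C,0])@v
A=np.c_[U,V,np.ones(len(U))];k=np.linalg.lstsq(A,P[:,2],rcond=None)[0];print('slope u,v, top z',k)
h=p['img'].astype(int)
for cu in (-30,0,25): pass
for r in (210,240,270):
    k=np.where(h[r,280:360,0]-h[r,280:360,2]>90)[0];E=plane(p,[(280+k[0]-.5,r),(280+k[-1]+.5,r)],.054,st)-np.r_[C,0];print((E@u*1e3).round(1),(E@v*1e3).round(1))
p=read_camera('top');print(brass(p,(295,345,120,195))[0])
for t in('jar','brush'):
    d=find_in(p,t)[0];print(t,d['box'])
E
```

```text
screw spread 150.2127592812749 mid uv 1.7843027590479865
slope u,v, top z [-0.16481845 -0.00046383  0.05618499]
[-36.3 -36.4] [-31.3  28.5]
[2.4 2.3] [-30.8  28.1]
[43.3 43.2] [-31.6  29.1]
((646.9331665039062, 203.1405029296875), (61.28487014770508, 86.80300903320312), 73.80667877197266)
jar [366.9, 103.8, 23.2, 26.3]
brush [455.1, 117.8, 13.2, 63.6]
```

```bash
python3 - <<'E'
from plan import *
import pickle
p,st=pickle.load(open('w13.pkl','rb'))
for r in range(170,300,8):
    P=depth(p,[(c,r) for c in range(300,336)],st);q=np.median(P,0)
    print(r,((q-np.r_[C,0])@u*1e3).round(1),(q[2]*1e3).round(1),np.percentile(P[:,2],[5,95]).round(4))
E
```

```text
170 -81.7 37.3 [0.036  0.0394]
178 -78.1 64.3 [0.0631 0.0655]
186 -68.0 64.1 [0.0633 0.0653]
194 -58.8 64.2 [0.0632 0.0654]
202 -46.5 54.8 [0.0538 0.0559]
210 -36.7 54.6 [0.0536 0.056 ]
218 -26.8 55.0 [0.0539 0.0561]
226 -16.4 54.8 [0.0537 0.056 ]
234 -5.7 54.8 [0.0535 0.0559]
242 4.8 54.7 [0.0539 0.0561]
250 15.1 55.0 [0.0539 0.0559]
258 26.2 55.1 [0.0538 0.0562]
266 36.9 55.1 [0.0539 0.056 ]
274 48.5 54.6 [0.0537 0.0556]
282 60.3 55.0 [0.054  0.0559]
290 65.9 64.1 [0.0631 0.0651]
298 76.2 64.6 [0.0636 0.0669]
```

Level: the top face is at 54.6–55.1 mm all along, so the slope fit was thrown off by a few bad depth pixels. Handing in.

```bash
python3 -c "
from workcell import *
print(hand_in(), get_state()['clock'])"
```

```text
the job is handed in; nothing more can be done
the job is handed in; nothing more can be done
```

The long brass blank is loaded in the vice and the job is handed in at about 15.7 s of the 51 s allowed; `hand_in` reports no verdict.

I gripped the blank across its 60 mm width and tilted it about 0.25 rad. I pushed one end under the far jaw's lip until the hard stop, where the force rose to about 10 N with no further movement. Then I lowered the near end behind its lip, slid the blank back to centre, let go and backed off.

**Last checks:**
- **Seating:** both ends lie under their lips. The top face sits at 54.6–55.1 mm along its whole length, so the blank is level and about 0.8 mm above nominal, within tolerance.
- **Jaws:** the screw spacing grew by 7.7 mm, about 4 mm per jaw. This is my estimate; I had no direct reading of the jaw joints.
- **Centring:** within about 1 mm along the vice and 2 mm across, relative to my estimate of the vice position.
- **Pin:** hidden under the blank, so I did not see it. At this blank height it should be held down.
- **Other things:** the short blank's measured position is unchanged. The jar is unchanged and the brush's detection shifted about 3 pixels, though the arm never went near either of them.

**Disagreement:** a plane fit gave a slope of −0.165. A row-by-row median showed the face level, so I put the slope down to stray depth pixels.

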